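Show the pot thermometer to the camera

TASK

We are filming a preserving recipe: turn the clamp knob on the pot lid anticlockwise as far as it goes so that the thermometer is free, draw the thermometer straight up out of the lid, and hold it up for the camera: upright, with the stem above the middle of the drip saucer, the dial level with the lens and looking squarely into it. Finish while still holding it there, still and clear of everything, and leave the other things on the table where they are.

Things in the scene. Friction and masses are not known exactly. Their poses are not given: they have to be found in the camera images.
- pot: Fixed lidded steel pot, 208 mm wide, lid top at z = 100 mm, loop handles out to x = +-141 mm. Origin: middle of its underside, z up. Black lid knob in the middle, top at 122 mm. On the line y = +45 mm a grey housing (82 x 37 mm, top at 128 mm) carries the clamp knob at x = -40 mm; at x = +40 mm is the thermometer's boss. A steel fork from the housing locks the thermometer's collar down
- port (a point): Middle of the mouth of the thermometer's bore, on top of the 30 mm wide boss, 116 mm above the table. Bore 10.4 mm wide, 16 mm deep, the pot hollow below
- clamp_knob (a joint): Turn of the clamp knob, rad: 0 locked, grows anticlockwise seen from above, stop at 1.57 (fully open). It draws the fork back 14.6 mm per rad; the collar is clear from about 1.0. Stiff (0.1 N m), stays where it is left; starts at 0 to 0.25
- knob_grip (a point): Grip point of the red clamp knob, on its vertical axis, 152 mm above the table, in an upright bar 12 mm thick and 44 mm long that ends 12 mm above this point; a black disc 37 mm across lies 18 mm below this point. x along the bar, y across its thickness, z up; turns with the knob
- thermometer: Loose dial thermometer, 90 g. Black head 48 mm wide (y; flat sides to grip), 18 mm thick (x), 54 mm tall, round white dial on its +x face; below it a 10 mm neck, a steel collar 26 mm wide, 4 mm thick, a stem 8 mm thick, 95 mm long. Origin: stem axis at the collar's underside, which rests on the boss; z up along the stem, x out of the dial. Head spans z = 20 to 74 mm, middle 47 mm
- dial (a point): Middle of the white dial's face: 12.5 mm ahead (+x) of the stem's axis and 47 mm above the thermometer's origin
- stem_tip (a point): Lower end of the thermometer's stem, 95 mm below the thermometer's origin
- camera: Small grey video camera (64 mm wide, top 237 mm above the table) on a black mini tripod (legs reach 65 mm out); fixed. Origin: on the table under its middle; z up; it looks level along its own -x
- lens (a point): Middle of the front of the camera's lens, 29 mm ahead of the camera's middle and 215 mm above the table; same axes as the camera, it looks along -x
- saucer: White drip saucer, 116 mm across, 18 mm high, loose, on the table 0.20 to 0.24 m in front of the camera. Origin: middle of its underside
- jar: Bystander: glass jar with a yellow lid, 59 mm across, 105 mm high. Origin: middle of its underside
- mill: Bystander: small grey-topped pepper mill, 44 mm across, 90 mm high. Origin: middle of its underside
- spice: Bystander: spice jar with a red cap and a green label, 45 mm across, 106 mm high. Origin: middle of its underside
There are look-alikes about, which are no part of the job. Of the things that look like the camera, the larger one is meant.

How it is judged:
On the way, in this order (a step that is already met when the one before it is completed fails the run):
1. the clamp knob is turned open while the thermometer still sits in the lid (value of joint clamp_knob above 1.2 rad and distance between thermometer and port below 0.008 m), for 0.2 s.
2. the thermometer's stem is wholly out of the lid, above the boss (z of stem_tip in the frame of port above 0.005 m), for 0.1 s.
At the end, for the whole second after the job is handed in: Thermometer held still in the air by the gripper, touching nothing else: stem tip within 30 mm of the saucer's middle from above, dial within 18 mm of lens height, stem within 0.14 rad of vertical, lens within 40 mm beside the dial's axis; knob over 1.2; saucer within 20, others 30 mm of their start (horizontal distance between stem_tip and saucer below 0.03 m and z of dial in the frame of lens between -0.018 and 0.018 m and x of lens in the frame of thermometer above 0.1 m and y of lens in the frame of thermometer between -0.04 and 0.04 m and angle between thermometer's own z axis and vertical below 0.14 rad and height (world z) of stem_tip above 0.04 m and linear speed of thermometer below 0.03 m/s and contact force between the fingers and thermometer above 1 N and contact force between thermometer and camera below 0.1 N and contact force between thermometer and saucer below 0.1 N and contact force between thermometer and pot below 0.1 N and value of joint clamp_knob above 1.2 rad and distance of saucer from where it was at the start of the episode below 0.02 m and distance of each of jar, mill, spice from where it was at the start of the episode below 0.03 m); the arm keeps its last pose, push and grip.
It fails at once if a bystander or the saucer is knocked away (distance of any of jar, mill, spice, saucer from where it was at the start of the episode above 0.05 m).
It fails at once if the thermometer is dragged up through the locked clamp (value of joint clamp_knob below 0.7 rad and distance between thermometer and port above 0.015 m).
It also fails if it takes over 48 s, if anything falls off the work surface, if the arm or the gripper's body presses on something with over 40 N, if the wrist force passes 120 N, or if a joint passes its speed limit or range.

ROBOT

A 7-joint arm with a two-finger parallel gripper is mounted at the origin on a cart in front of the work surface, level with it; the furniture and walls round the work are solid. World frame = base frame: x ahead of the robot, y to its left, z up, the work surface at z = 0. Lengths are in m, angles in rad, forces in N, time in s.
With the tool pointing down it reaches from about 0.425 to 0.925 m from the base axis. Payload 6.8 kg.
Tool frame: the origin (TCP) lies midway between the tips of the shut fingers; the grasp point (between the pads) lies 19 mm behind it; z points along the fingers, y is the direction in which the jaws open and shut (so a half turn about z gives the same grasp; the last joint's range is limited). The gripper opens to 85 mm and grips with 20 to 120 N. Pads are 22 mm wide; open, the fingers measure 114 mm over their backs; the gripper's body (76 mm by 85 mm) begins 54 mm behind the grasp point. The pads swing forward as they close: fully open they stand 13 mm farther back than shut.
Start: joints at [-1.361, 0.477, 0.022, 1.555, -0.011, 1.109, -0.083], TCP at [0.211, 0.641, 0.231] pointing down, gripper open.
Joint ranges: [-2.96, 2.96], [-0.34, 2.1], [-1.41, 1.46], [0.24, 2.44], [-1.37, 4.51], [0.17, 1.92], [-2.96, 2.96]. Speed limits (rad/s): [2.39, 2.39, 3.14, 3.14, 3.14, 3.14, 3.14].

INTERFACE

Orientations are given as a unit quaternion [w, x, y, z].
In Python, from station import readout, eyes, ticket gives the robot as it stands. The module is installed in compiled form; this text tells all that it offers.
- The arm moves only by the shell command python3 -m crank 'ROWS' [FORCE]. ROWS is JSON, a list of rows, each an object of numbers: "jaw": the opening in per cent of the stroke, from 0 (shut) to 100 (fully open); "x", "y", "z": the shift along the tool's x, y, z in mm; "ax", "ay", "az": the turn, a rotation vector about the tool's x, y, z in degrees. In form: [{"jaw": .., "x": .., "y": .., "z": .., "ax": .., "ay": .., "az": ..}, ...]. A call has 1 to 12 rows; each row shifts and turns the commanded pose from where the row before left it, along the tool's axes as they then stand; what a row does not reach is not made up. A row lasts 1/8 s, in which the tool goes at most 62.5 mm and 10.7 degrees, less where a joint would pass 70% of its speed; a pose out of reach is approached as far as the arm can. A call with a gripper value outside its range is refused whole. The fingers move at their own pace and stop on an object; FORCE is the grip in N (left out, the last holds). Time passes only in rows, so rows that do not move let the fingers close. It gives the time, the measured TCP pose, the force and the opening at its end, in the units of the state.
- readout.get_obs(): the state, without advancing time (a new reading comes with each control period).
- eyes.read_camera(name): name is "side" or "top"; returns (picture, depth): 480x640x3 uint8, red, green, blue; 480x640 float32, m along the optical axis (not along the pixel's ray), 0 where there is no reading.
- eyes.calibration(name): a dict with "fx", "fy", "cx", "cy" (pixels), "k1" (the pictures are not rectified: a ray, as slopes to the right and down, at radius r is drawn at 1 + k1 r^2 times it, then the intrinsics apply), "R" (3x3) and "t" (3): a world point X has camera coordinates R X + t. Camera axes: x right, y down, z forward; pixel columns grow to the right and rows downward; lengths in m; the calibration is good to about 2 mm. A picture is of the moment at which its call begins. calibration takes no time and is no camera call.
- ticket.hand_in(): hands the job in, once; it reports no verdict.
The state is a dict: "t": time; "q": joint angles; "joint_vel": joint speeds; "joint_torque": joint torques, N m; "eef_pos": TCP position; "tool_rot": TCP orientation; "contact_force": force on the tool from outside, world axes, zero at the start; "torque": the same for the moment, N m; "gripper_width": opening from 0.0 (shut) to 1.0 (fully open).
Only numpy, scipy, OpenCV 4.12 (cv2) and the standard library are available. Lean on these libraries where they do the work, as an engineer would, in place of code of your own. Each camera call takes 0.05 s, during which the arm holds its last target. There are 200 camera calls.

## Working session

There is one attempt and no reset: what is moved stays moved. The work goes in short steps, Python scripts to look and compute and a shell command to move; the robot and the scene stay as the last step left them, time stands still between calls to the robot, and variables do not carry over. Pictures are saved under pics/ and viewed, about 8 in all and at most 12, crops included, and the job is handed in when it is done.

```bash
mkdir -p pics; cat > h.py <<'E'
import numpy as np, cv2
from station import readout, eyes, ticket
def cap(n,f=None):
    p,d=eyes.read_camera(n)
    np.savez(f'/tmp/{n}.npz',p=p,d=d)
    if f: cv2.imwrite(f'pics/{f}.png',p[:,:,::-1])
    return p,d
def last(n):
    z=np.load(f'/tmp/{n}.npz'); return z['p'],z['d']
def rays(n,uv):
    c=eyes.calibration(n);uv=np.atleast_2d(np.float64(uv))
    K=np.array([[c['fx'],0,c['cx']],[0,c['fy'],c['cy']],[0,0,1.]])
    s=cv2.undistortPoints(uv.reshape(-1,1,2),K,np.array([c['k1'],0,0,0,0.])).reshape(-1,2)
    R=np.array(c['R']);t=np.array(c['t'])
    return -R.T@t, np.c_[s,np.ones(len(s))]@R, R, t
def plane(n,uv,z):
    o,d,_,_=rays(n,uv); return o+d*((z-o[2])/d[:,2])[:,None]
def depthpt(n,uv,D):
    uv=np.atleast_2d(np.int32(uv)); o,d,_,_=rays(n,uv)
    return o+d*D[uv[:,1],uv[:,0]][:,None]
def proj(n,X):
    c=eyes.calibration(n);R=np.array(c['R']);t=np.array(c['t'])
    K=np.array([[c['fx'],0,c['cx']],[0,c['fy'],c['cy']],[0,0,1.]])
    return cv2.projectPoints(np.float64(X).reshape(-1,1,3),cv2.Rodrigues(R)[0],t,K,np.array([c['k1'],0,0,0,0.]))[0].reshape(-1,2)
E
python3 - <<'E'
from h import *
for n in('top','side'):
    cap(n,n+'0'); c=eyes.calibration(n); o,_,R,_=rays(n,[320,240]); print(n,o.round(3),R[2].round(2),c['fx'])
s=readout.get_obs(); print(s['t'],s['eef_pos'],s['tool_rot'])
E
```

```text
top [ 0.397 -0.104  1.327] [ 0.17  0.01 -0.99] 557.6811065709029
side [ 0.197 -1.074  0.555] [ 0.34  0.87 -0.36] 497.8466167332958
0.1 [0.21076791 0.64070632 0.23043348] [-6.32266451e-05  1.58195223e-01  9.87407522e-01 -8.08343678e-04]
```

View pics/top0.png

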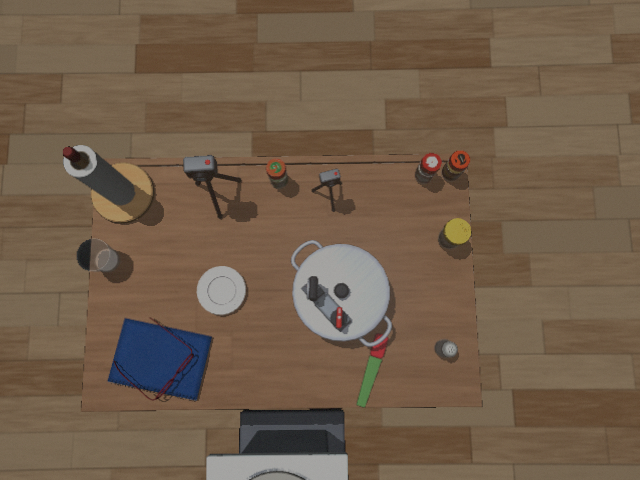

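View pics/side0.png

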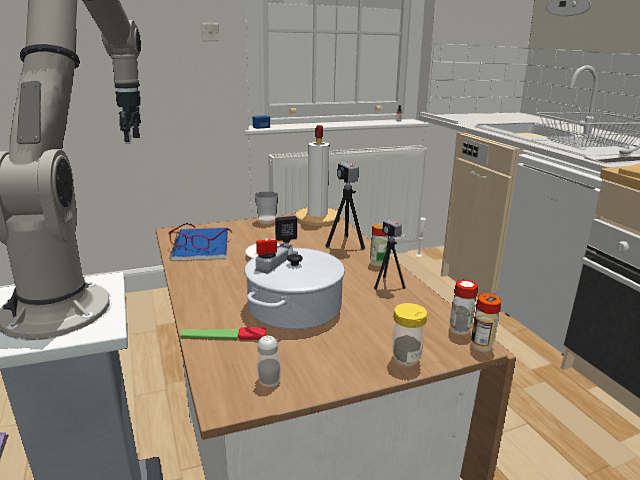

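Top view: the larger camera candidate is at (200,165), the smaller one at (330,180). The saucer is at (221,291), the thermometer head at (313,288) and the red clamp knob at (339,318); the green/red knife at (372,370) is a decoy. Next I'll take one enlarged crop that covers all of these.

```bash
python3 - <<'E'
from h import *
p,d=last('top');q,e=last('side')
A=cv2.resize(p[245:345,285:385],(400,400),interpolation=cv2.INTER_CUBIC)
B=cv2.resize(q[195:295,230:330],(400,400),interpolation=cv2.INTER_CUBIC)
C=cv2.resize(p[145:195,175:355],(800,200)[:2],interpolation=cv2.INTER_CUBIC)
cv2.imwrite('pics/c1.png',np.vstack([np.hstack([A,B]),C])[:,:,::-1])
# masks
hsv=cv2.cvtColor(p,cv2.COLOR_RGB2HSV)
red=(((hsv[...,0]<8)|(hsv[...,0]>172))&(hsv[...,1]>130)&(hsv[...,2]>60)).astype(np.uint8)
def ccs(m,box,mn=8):
    M=np.zeros_like(m);u0,v0,u1,v1=box;M[v0:v1,u0:u1]=m[v0:v1,u0:u1]
    for c in cv2.findContours(M,cv2.RETR_EXTERNAL,cv2.CHAIN_APPROX_NONE)[0]:
        if cv2.contourArea(c)>mn: yield c
for c in ccs(red,(320,295,355,335)):
    r=cv2.minAreaRect(c);print('knob',r,plane('top',[r[0]],.164))
wh=((hsv[...,1]<60)&(hsv[...,2]>120)).astype(np.uint8)
for c in ccs(wh,(185,255,255,325),200):
    r=cv2.fitEllipse(c);print('saucer',r,plane('top',[r[0]],.018))
for c in ccs(wh,(285,235,395,345),2000):
    r=cv2.minEnclosingCircle(c);print('pot',r,plane('top',[r[0]],.1))
# height map points
vv,uu=np.mgrid[0:480,0:640];P=depthpt('top',np.c_[uu.ravel(),vv.ravel()],d).reshape(480,640,3)
def reg(name,box,lo,hi):
    u0,v0,u1,v1=box;m=np.zeros((480,640),bool);m[v0:v1,u0:u1]=1;m&=(P[...,2]>lo)&(P[...,2]<hi)
    X=P[m]; 
    if len(X)<5: print(name,len(X));return
    r=cv2.minAreaRect(np.float32(X[:,:2]*1000));print(name,len(X),X.mean(0).round(4),'zmax',X[:,2].max().round(3),np.round(r[0],1),np.round(r[1],1),round(r[2],1))
reg('cam',(175,145,245,225),.19,.25)
reg('smallcam',(310,160,350,215),.1,.25)
reg('head',(295,265,335,310),.16,.25)
reg('knob',(320,295,355,335),.145,.2)
reg('housing',(300,270,355,335),.12,.133)
reg('lidknob',(330,280,355,302),.115,.13)
E
```

```text
knob ((338.5, 317.0), (20.0, 5.0), 90.0) [[ 0.44796881 -0.14001064  0.164     ]]
saucer ((220.6019744873047, 289.8358459472656), (47.16623306274414, 48.945762634277344), 50.38447189331055) [[0.52125903 0.13144003 0.018     ]]
pot ((335.98077392578125, 286.98077392578125), 55.199737548828125) [[ 0.5164544  -0.13771281  0.1       ]]
cam 744 [0.7528 0.1395 0.2301] zmax 0.242 [753.4 141.9] [45.8 64.5] 5.8
smallcam 298 [ 0.749  -0.1257  0.1583] zmax 0.168 [ 749.9 -126.2] [32.  44.6] 15.2
head 248 [ 0.5076 -0.086   0.1861] zmax 0.194 [507.9 -85.9] [21.1 47.3] 89.3
knob 122 [ 0.4483 -0.1398  0.1619] zmax 0.168 [ 448.3 -140. ] [12.  41.7] 85.8
housing 575 [ 0.4789 -0.1236  0.126 ] zmax 0.133 [ 472. -126.] [96.2 73.1] 2.0
lidknob 196 [ 0.5063 -0.1456  0.1209] zmax 0.13 [ 500.7 -144.3] [31.7 47.1] 67.5
```

View pics/c1.png

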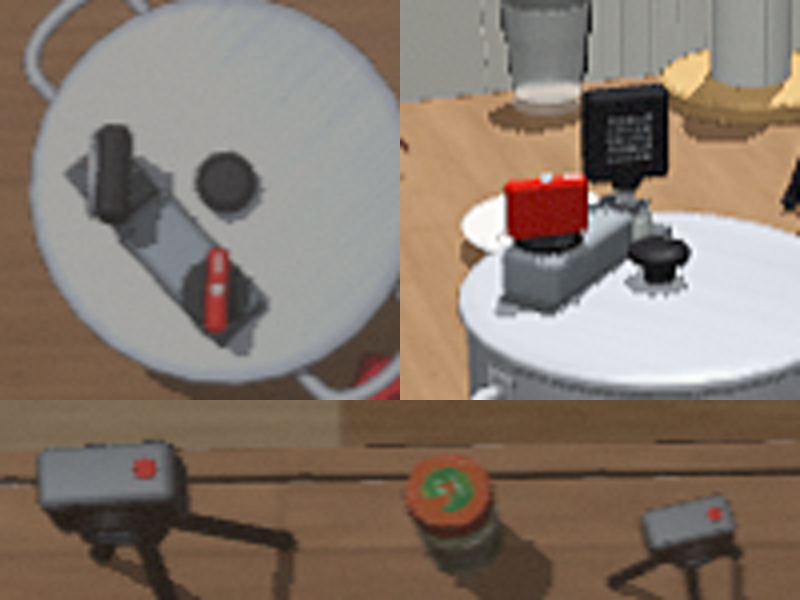

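Crop: the left camera, at (200,165) in the top view, is clearly the larger body (64 mm against about 45 mm, top at 0.24 m), so it's the one meant. The thermometer's dial is the light sliver on its left side, facing world +y. Knob-to-thermometer spacing measures 80 mm, as specified. Next I get the angles and start moving.

```bash
cat >> h.py <<'E'
from scipy.spatial.transform import Rotation as Ro
def pose():
    s=readout.get_obs(); q=s['tool_rot']; return s,np.array(s['eef_pos']),Ro.from_quat([q[1],q[2],q[3],q[0]]).as_matrix()
def rel(tgt,yawy=None):
    s,p,R=pose(); y=np.degrees(np.arctan2(R[1,1],R[0,1]))
    print('t',round(s['t'],2),'tcp',p.round(4),'yaw_y',round(y,1),'tilt',np.degrees(np.arccos(-R[2,2])).round(2),'F',np.round(s['contact_force'],1),'Tz',np.round(s['torque'],2),'w',round(s['gripper_width'],3),'q7',round(s['q'][6],2))
    if tgt is not None: print('tool shift mm',(R.T@(np.array(tgt)-p)*1000).round(1))
    if yawy is not None: print('az deg',round(-((yawy-y+180)%360-180),1))
E
python3 - <<'E'
from h import *
p,d=last('top');vv,uu=np.mgrid[0:480,0:640];P=depthpt('top',np.c_[uu.ravel(),vv.ravel()],d).reshape(480,640,3)
hsv=cv2.cvtColor(p,cv2.COLOR_RGB2HSV)
def pca(n,uv,z):
    X=plane('top',uv,z)[:,:2];c=X.mean(0);w,V=np.linalg.eigh(np.cov((X-c).T));a=V[:,1];pr=(X-c)@V
    print(n,len(X),c.round(4),'ang',np.degrees(np.arctan(a[1]/a[0])).round(1),'ext',(np.ptp(pr,0)*1000).round(1),'mid',((pr.max(0)+pr.min(0))/2@V.T+c).round(4))
def sel(m,b):
    M=np.zeros(m.shape,bool);M[b[1]:b[3],b[0]:b[2]]=m[b[1]:b[3],b[0]:b[2]];v,u=np.nonzero(M);return np.c_[u,v]
red=((hsv[...,0]<8)|(hsv[...,0]>172))&(hsv[...,1]>130)
pca('bar',sel(red&(P[...,2]>.15),(325,295,352,335)),.164)
pca('head',sel((P[...,2]>.182),(295,265,335,310)),.19)
pca('camtop',sel((P[...,2]>.222)&(p.mean(2)>75),(178,145,245,225)),.237)
q,e=last('side');P2=depthpt('side',np.c_[uu.ravel(),vv.ravel()],e).reshape(480,640,3)
dz=P2[205:240,275:300].reshape(-1,3);m=(dz[:,2]>.145)&(dz[:,2]<.2)&(abs(dz[:,1]+.086)<.05);X=dz[m]
print('side head back',len(X),X.mean(0).round(4)); u,s,V=np.linalg.svd(X-X.mean(0));print('normal',V[2].round(3),'x',X[:,0].min().round(3),X[:,0].max().round(3),'z',X[:,2].min().round(3),X[:,2].max().round(3))
E
python3 -m crank '[{"jaw":50,"x":-29,"y":-25,"z":-2},{"x":-29,"y":-25,"z":-2},{"x":-29,"y":-25,"z":-2},{"x":-29,"y":-25,"z":-2},{"x":-29,"y":-25,"z":-2},{"x":-29,"y":-25,"z":-2},{"x":-29,"y":-25,"z":-2},{"x":-29,"y":-25,"z":-2},{"x":-29,"y":-25,"z":-2},{"x":-29,"y":-25,"z":-2},{"x":-29,"y":-25,"z":-2},{"x":-29,"y":-25,"z":-2}]' 60
```

```text
bar 80 [ 0.4448 -0.1399] ang -3.7 ext [10.9 41.2] mid [ 0.448  -0.1402]
head 221 [ 0.5079 -0.0865] ang -4.2 ext [59.1 79.2] mid [ 0.5018 -0.0988]
camtop 437 [0.7579 0.1414] ang 76.5 ext [160.8 137.7] mid [0.7166 0.12  ]
side head back 456 [ 0.5054 -0.0972  0.1694]
normal [-0.113 -0.991  0.072] x 0.483 0.531 z 0.145 0.191schema error: expected keys jaw, x, y, z, ax, ay, az
```

```bash
python3 -m crank '[{"jaw":50,"x":-29,"y":-25,"z":-2,"ax":0,"ay":0,"az":0},{"jaw":50,"x":-29,"y":-25,"z":-2,"ax":0,"ay":0,"az":0},{"jaw":50,"x":-29,"y":-25,"z":-2,"ax":0,"ay":0,"az":0},{"jaw":50,"x":-29,"y":-25,"z":-2,"ax":0,"ay":0,"az":0},{"jaw":50,"x":-29,"y":-25,"z":-2,"ax":0,"ay":0,"az":0},{"jaw":50,"x":-29,"y":-25,"z":-2,"ax":0,"ay":0,"az":0},{"jaw":50,"x":-29,"y":-25,"z":-2,"ax":0,"ay":0,"az":0},{"jaw":50,"x":-29,"y":-25,"z":-2,"ax":0,"ay":0,"az":0},{"jaw":50,"x":-29,"y":-25,"z":-2,"ax":0,"ay":0,"az":0},{"jaw":50,"x":-29,"y":-25,"z":-2,"ax":0,"ay":0,"az":0},{"jaw":50,"x":-29,"y":-25,"z":-2,"ax":0,"ay":0,"az":0},{"jaw":50,"x":-29,"y":-25,"z":-2,"ax":0,"ay":0,"az":0}]' 60; python3 -c "
from h import *
rel([.448,-.140,.255],-94)"
```

```text
t: 1.6
eef_pos: [0.448, 0.2462, 0.2551]
tool_rot: [-0.0, 0.158, 0.987, -0.0]
contact_force: [0.1, -0.0, 0.5]
gripper_width: 0.497
t 1.6 tcp [0.448  0.2462 0.2551] yaw_y 71.8 tilt 0.03 F [ 0.1 -0.   0.5] Tz [-0.01 -0.01  0.05] w 0.497 q7 0.67
tool shift mm [-1.206e+02 -3.669e+02  2.000e-01]
az deg 165.8
```

```bash
python3 -m crank '[{"jaw":50,"x":-10,"y":-31,"z":0,"ax":0,"ay":0,"az":0},{"jaw":50,"x":-10,"y":-31,"z":0,"ax":0,"ay":0,"az":0},{"jaw":50,"x":-10,"y":-31,"z":0,"ax":0,"ay":0,"az":0},{"jaw":50,"x":-10,"y":-31,"z":0,"ax":0,"ay":0,"az":0},{"jaw":50,"x":-10,"y":-31,"z":0,"ax":0,"ay":0,"az":0},{"jaw":50,"x":-10,"y":-31,"z":0,"ax":0,"ay":0,"az":0},{"jaw":50,"x":-10,"y":-31,"z":0,"ax":0,"ay":0,"az":0},{"jaw":50,"x":-10,"y":-31,"z":0,"ax":0,"ay":0,"az":0},{"jaw":50,"x":-10,"y":-31,"z":0,"ax":0,"ay":0,"az":0},{"jaw":50,"x":-10,"y":-31,"z":0,"ax":0,"ay":0,"az":0},{"jaw":50,"x":-10,"y":-31,"z":0,"ax":0,"ay":0,"az":0},{"jaw":50,"x":-10,"y":-26,"z":0,"ax":0,"ay":0,"az":0}]'
python3 -m crank '[{"jaw":50,"x":0,"y":0,"z":0,"ax":0,"ay":0,"az":10},{"jaw":50,"x":0,"y":0,"z":0,"ax":0,"ay":0,"az":10},{"jaw":50,"x":0,"y":0,"z":0,"ax":0,"ay":0,"az":10},{"jaw":50,"x":0,"y":0,"z":0,"ax":0,"ay":0,"az":10},{"jaw":50,"x":0,"y":0,"z":0,"ax":0,"ay":0,"az":10},{"jaw":50,"x":0,"y":0,"z":0,"ax":0,"ay":0,"az":10},{"jaw":50,"x":0,"y":0,"z":0,"ax":0,"ay":0,"az":10},{"jaw":50,"x":0,"y":0,"z":0,"ax":0,"ay":0,"az":10},{"jaw":50,"x":0,"y":0,"z":0,"ax":0,"ay":0,"az":10},{"jaw":50,"x":0,"y":0,"z":0,"ax":0,"ay":0,"az":10},{"jaw":50,"x":0,"y":0,"z":0,"ax":0,"ay":0,"az":10},{"jaw":50,"x":0,"y":0,"z":0,"ax":0,"ay":0,"az":10}]'
python3 -m crank '[{"jaw":50,"x":0,"y":0,"z":0,"ax":0,"ay":0,"az":10},{"jaw":50,"x":0,"y":0,"z":0,"ax":0,"ay":0,"az":10},{"jaw":50,"x":0,"y":0,"z":0,"ax":0,"ay":0,"az":10},{"jaw":50,"x":0,"y":0,"z":0,"ax":0,"ay":0,"az":10},{"jaw":50,"x":0,"y":0,"z":0,"ax":0,"ay":0,"az":6},{"jaw":50,"x":0,"y":0,"z":0,"ax":0,"ay":0,"az":0}]'
python3 -c "
from h import *
rel([.448,-.140,.14],-94)"
```

```text
t: 3.1
eef_pos: [0.4465, -0.1398, 0.2551]
tool_rot: [-0.0, 0.159, 0.987, 0.0]
contact_force: [0.6, 1.1, -0.4]
gripper_width: 0.499
t: 4.6
eef_pos: [0.4467, -0.1385, 0.255]
tool_rot: [-0.0, 0.935, 0.354, -0.0]
contact_force: [-0.4, 0.8, -0.4]
gripper_width: 0.502
t: 5.35
eef_pos: [0.4468, -0.1385, 0.2551]
tool_rot: [-0.0, 0.999, -0.036, -0.0]
contact_force: [0.1, -0.1, 1.1]
gripper_width: 0.496
t 5.35 tcp [ 0.4468 -0.1385  0.2551] yaw_y -94.1 tilt 0.03 F [ 0.1 -0.1  1.1] Tz [-0.03 -0.05 -0.01] w 0.496 q7 -1.35
tool shift mm [  1.4   1.4 115.1]
az deg -0.1
```

```bash
python3 -m crank '[{"jaw":50,"x":1,"y":1,"z":20,"ax":0,"ay":0,"az":0},{"jaw":50,"x":0,"y":0,"z":20,"ax":0,"ay":0,"az":0},{"jaw":50,"x":0,"y":0,"z":20,"ax":0,"ay":0,"az":0},{"jaw":50,"x":0,"y":0,"z":20,"ax":0,"ay":0,"az":0},{"jaw":50,"x":0,"y":0,"z":15,"ax":0,"ay":0,"az":0},{"jaw":50,"x":0,"y":0,"z":10,"ax":0,"ay":0,"az":0},{"jaw":50,"x":0,"y":0,"z":10,"ax":0,"ay":0,"az":0},{"jaw":50,"x":0,"y":0,"z":0,"ax":0,"ay":0,"az":0}]'
python3 - <<'E'
from h import *
rel([.448,-.140,.14],-94)
q,e=cap('side');p,d=cap('top')
A=cv2.resize(p[245:345,285:385],(400,400),interpolation=cv2.INTER_CUBIC)
B=cv2.resize(q[195:295,220:320],(400,400),interpolation=cv2.INTER_CUBIC)
cv2.imwrite('pics/c2.png',np.hstack([A,B])[:,:,::-1])
E
```

```text
t: 6.35
eef_pos: [0.4477, -0.1397, 0.1399]
tool_rot: [0.0, 0.999, -0.037, -0.0]
contact_force: [-0.3, -0.1, -0.5]
gripper_width: 0.497
t 6.35 tcp [ 0.4477 -0.1397  0.1399] yaw_y -94.2 tilt 0.05 F [-0.3 -0.1 -0.5] Tz [-0.05  0.    0.01] w 0.497 q7 -1.14
tool shift mm [ 0.4  0.3 -0.1]
az deg -0.2
```

View pics/c2.png

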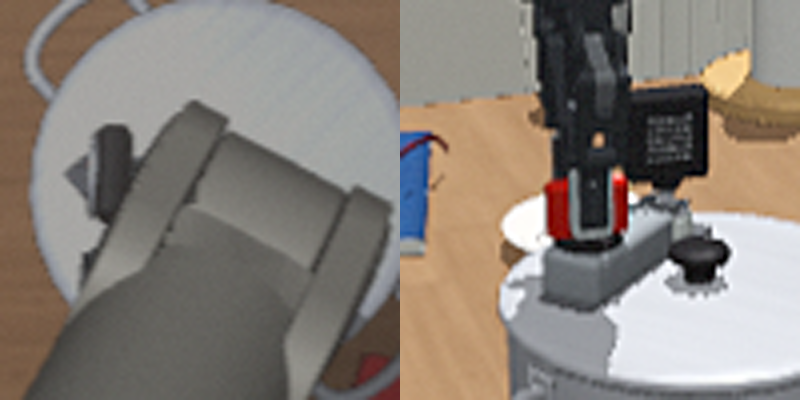

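The side crop shows the finger pad centred on the red bar, at about (600,205) in the crop, with its tip above the disc. I'll close and turn.

```bash
python3 -m crank '[{"jaw":0,"x":0,"y":0,"z":0,"ax":0,"ay":0,"az":0},{"jaw":0,"x":0,"y":0,"z":0,"ax":0,"ay":0,"az":0},{"jaw":0,"x":0,"y":0,"z":0,"ax":0,"ay":0,"az":0},{"jaw":0,"x":0,"y":0,"z":0,"ax":0,"ay":0,"az":0},{"jaw":0,"x":0,"y":0,"z":0,"ax":0,"ay":0,"az":0},{"jaw":0,"x":0,"y":0,"z":0,"ax":0,"ay":0,"az":0}]' 60
python3 -m crank '[{"jaw":0,"x":0,"y":0,"z":0,"ax":0,"ay":0,"az":-8},{"jaw":0,"x":0,"y":0,"z":0,"ax":0,"ay":0,"az":-8},{"jaw":0,"x":0,"y":0,"z":0,"ax":0,"ay":0,"az":-8},{"jaw":0,"x":0,"y":0,"z":0,"ax":0,"ay":0,"az":-8},{"jaw":0,"x":0,"y":0,"z":0,"ax":0,"ay":0,"az":-8},{"jaw":0,"x":0,"y":0,"z":0,"ax":0,"ay":0,"az":-8},{"jaw":0,"x":0,"y":0,"z":0,"ax":0,"ay":0,"az":-8},{"jaw":0,"x":0,"y":0,"z":0,"ax":0,"ay":0,"az":-8},{"jaw":0,"x":0,"y":0,"z":0,"ax":0,"ay":0,"az":-4},{"jaw":0,"x":0,"y":0,"z":0,"ax":0,"ay":0,"az":0}]'
python3 -c "
from h import *
rel(None)"
```

```text
t: 7.2
eef_pos: [0.4482, -0.1414, 0.141]
tool_rot: [0.001, 0.999, -0.037, 0.001]
contact_force: [-1.4, -4.5, 3.2]
gripper_width: 0.12
t: 8.45
eef_pos: [0.4488, -0.1428, 0.141]
tool_rot: [0.002, 0.849, 0.528, 0.0]
contact_force: [1.5, -8.7, -2.3]
gripper_width: 0.123
t 8.45 tcp [ 0.4488 -0.1428  0.141 ] yaw_y -26.3 tilt 0.27 F [ 1.5 -8.7 -2.3] Tz [-1.85 -0.14  0.08] w 0.123 q7 -0.1
```

```bash
python3 -m crank '[{"jaw":0,"x":0,"y":0,"z":0,"ax":0,"ay":0,"az":-5},{"jaw":0,"x":0,"y":0,"z":0,"ax":0,"ay":0,"az":-4},{"jaw":0,"x":0,"y":0,"z":0,"ax":0,"ay":0,"az":0}]'
python3 -c "
from h import *
rel(None)"
python3 -m crank '[{"jaw":0,"x":0,"y":0,"z":0,"ax":0,"ay":0,"az":-4},{"jaw":0,"x":0,"y":0,"z":0,"ax":0,"ay":0,"az":-4},{"jaw":0,"x":0,"y":0,"z":0,"ax":0,"ay":0,"az":0}]'
python3 -c "
from h import *
rel(None)"
```

```text
t: 8.82
eef_pos: [0.449, -0.1428, 0.141]
tool_rot: [0.002, 0.805, 0.593, 0.0]
contact_force: [1.3, -9.7, -1.8]
gripper_width: 0.13
t 8.82 tcp [ 0.449  -0.1428  0.141 ] yaw_y -17.3 tilt 0.29 F [ 1.3 -9.7 -1.8] Tz [-1.92 -0.28  0.05] w 0.13 q7 0.04
t: 9.2
eef_pos: [0.4491, -0.1429, 0.141]
tool_rot: [0.003, 0.762, 0.648, 0.0]
contact_force: [2.3, -9.6, -3.7]
gripper_width: 0.127
t 9.2 tcp [ 0.4491 -0.1429  0.141 ] yaw_y -9.3 tilt 0.3 F [ 2.3 -9.6 -3.7] Tz [-1.96 -0.41  0.09] w 0.127 q7 0.17
```

```bash
python3 -m crank '[{"jaw":0,"x":0,"y":0,"z":0,"ax":0,"ay":0,"az":-4},{"jaw":0,"x":0,"y":0,"z":0,"ax":0,"ay":0,"az":-3},{"jaw":0,"x":0,"y":0,"z":0,"ax":0,"ay":0,"az":0}]'
python3 -c "
from h import *
rel(None)"
```

```text
t: 9.57
eef_pos: [0.4493, -0.1429, 0.141]
tool_rot: [0.003, 0.722, 0.692, 0.0]
contact_force: [3.4, -10.7, -3.7]
gripper_width: 0.128
t 9.57 tcp [ 0.4493 -0.1429  0.141 ] yaw_y -2.4 tilt 0.31 F [  3.4 -10.7  -3.7] Tz [-1.88 -0.51 -0.59] w 0.128 q7 0.28
```

```bash
python3 -m crank '[{"jaw":50,"x":0,"y":0,"z":0,"ax":0,"ay":0,"az":2},{"jaw":50,"x":0,"y":0,"z":0,"ax":0,"ay":0,"az":0},{"jaw":50,"x":0,"y":0,"z":0,"ax":0,"ay":0,"az":0},{"jaw":50,"x":0,"y":0,"z":0,"ax":0,"ay":0,"az":0},{"jaw":50,"x":0,"y":0,"z":-10,"ax":0,"ay":0,"az":0},{"jaw":50,"x":0,"y":0,"z":-30,"ax":0,"ay":0,"az":0},{"jaw":75,"x":0,"y":0,"z":-40,"ax":0,"ay":0,"az":0},{"jaw":75,"x":0,"y":0,"z":-40,"ax":0,"ay":0,"az":0},{"jaw":75,"x":27,"y":29,"z":0,"ax":0,"ay":0,"az":0},{"jaw":75,"x":27,"y":29,"z":0,"ax":0,"ay":0,"az":0},{"jaw":75,"x":0,"y":0,"z":0,"ax":0,"ay":0,"az":0}]'
python3 - <<'E'
from h import *
q,e=cap('side');p,d=cap('top')
B=cv2.resize(q[140:290,220:370],(600,600),interpolation=cv2.INTER_CUBIC)
cv2.imwrite('pics/c3.png',B[:,:,::-1])
vv,uu=np.mgrid[0:480,0:640];P2=depthpt('side',np.c_[uu.ravel(),vv.ravel()],e).reshape(480,640,3)
X=P2[205:240,270:300].reshape(-1,3);X=X[(X[:,2]>.14)&(X[:,2]<.188)&(abs(X[:,1]+.095)<.02)&(abs(X[:,0]-.507)<.035)&(X[:,0]>.48)]
c=X.mean(0);V=np.linalg.svd(X-c)[2];print(len(X),c.round(4),V[2].round(3),X[:,0].min(),X[:,0].max(),X[:,2].max())
print(proj('side',[[.508,-.088,.19],[.449,-.142,.164]]).round(1))
rel([.508,-.088,.142],-6)
E
```

```text
t: 10.95
eef_pos: [0.5117, -0.0875, 0.2609]
tool_rot: [0.0, 0.731, 0.682, 0.001]
contact_force: [-0.2, 0.7, 0.1]
gripper_width: 0.747
446 [ 0.5054 -0.0976  0.1644] [0.125 0.992 0.001] 0.4829162788582271 0.5312508643067251 0.18796354068664012
[[285.4 216.6]
 [266.3 239.5]]
t 11.05 tcp [ 0.5095 -0.0903  0.2605] yaw_y -4.2 tilt 0.04 F [-0.6 -0.1  0.1] Tz [-0.04  0.01 -0.03] w 0.749 q7 0.06
tool shift mm [  2.3  -1.6 118.5]
az deg 1.8
```

View pics/c3.png

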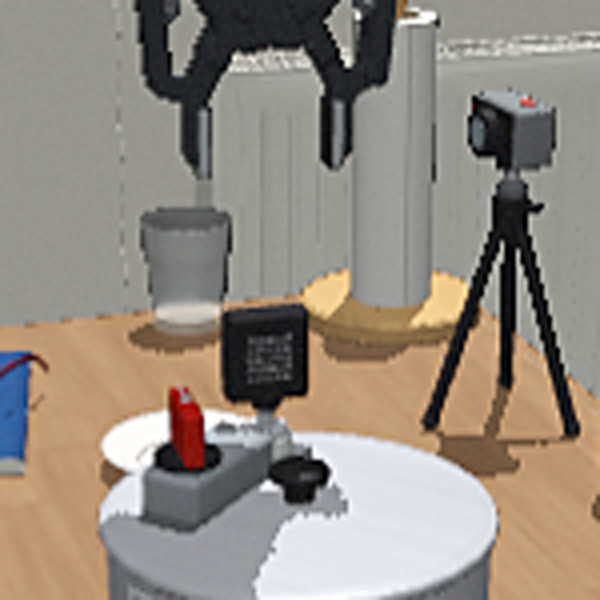

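The red bar at crop (187,428) is now nearly edge-on, so the knob turned about 90° and hit its stop (Tz −0.59). The gripper is above the head, at crop (265,355). I'll descend and grip it.

```bash
python3 -m crank '[{"jaw":75,"x":1,"y":-2,"z":20,"ax":0,"ay":0,"az":2},{"jaw":75,"x":0,"y":0,"z":20,"ax":0,"ay":0,"az":0},{"jaw":75,"x":0,"y":0,"z":20,"ax":0,"ay":0,"az":0},{"jaw":75,"x":0,"y":0,"z":20,"ax":0,"ay":0,"az":0},{"jaw":75,"x":0,"y":0,"z":15,"ax":0,"ay":0,"az":0},{"jaw":75,"x":0,"y":0,"z":12,"ax":0,"ay":0,"az":0},{"jaw":75,"x":0,"y":0,"z":11,"ax":0,"ay":0,"az":0},{"jaw":75,"x":0,"y":0,"z":0,"ax":0,"ay":0,"az":0}]' 50
python3 - <<'E'
from h import *
rel([.508,-.089,.142],-6.5)
q,e=cap('side')
cv2.imwrite('pics/c4.png',cv2.resize(q[170:270,235:335],(500,500),interpolation=cv2.INTER_CUBIC)[:,:,::-1])
E
```

```text
t: 12.05
eef_pos: [0.5074, -0.089, 0.1417]
tool_rot: [-0.0, 0.744, 0.668, -0.001]
contact_force: [0.8, 0.0, 0.6]
gripper_width: 0.749
t 12.05 tcp [ 0.5074 -0.089   0.1417] yaw_y -6.2 tilt 0.07 F [0.8 0.  0.6] Tz [0.03 0.02 0.05] w 0.749 q7 0.1
tool shift mm [ 0.1  0.6 -0.3]
az deg 0.3
```

View pics/c4.png

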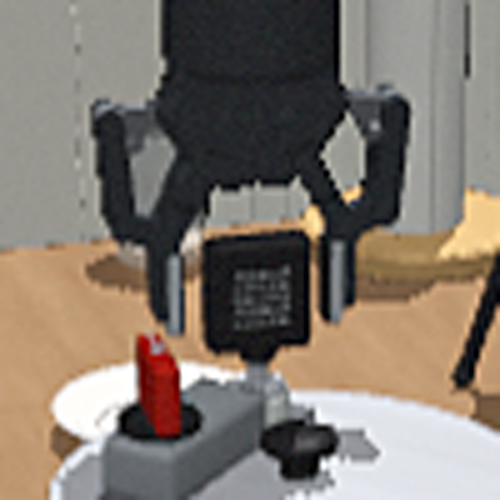

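Both pads stand beside the head, at crop (172,295) and (335,280), and the collar is clear. I'll close and draw it straight up.

```bash
python3 -m crank '[{"jaw":0,"x":0,"y":0,"z":0,"ax":0,"ay":0,"az":0},{"jaw":0,"x":0,"y":0,"z":0,"ax":0,"ay":0,"az":0},{"jaw":0,"x":0,"y":0,"z":0,"ax":0,"ay":0,"az":0},{"jaw":0,"x":0,"y":0,"z":0,"ax":0,"ay":0,"az":0},{"jaw":0,"x":0,"y":0,"z":0,"ax":0,"ay":0,"az":0},{"jaw":0,"x":0,"y":0,"z":-4,"ax":0,"ay":0,"az":0},{"jaw":0,"x":0,"y":0,"z":-4,"ax":0,"ay":0,"az":0}]' 50
python3 -c "
from h import *
rel(None)"
```

```text
t: 12.98
eef_pos: [0.5074, -0.0889, 0.1501]
tool_rot: [-0.0, 0.744, 0.668, -0.0]
contact_force: [1.1, -0.9, -0.8]
gripper_width: 0.556
t 12.97 tcp [ 0.5074 -0.0889  0.1501] yaw_y -6.2 tilt 0.06 F [ 1.1 -0.9 -0.8] Tz [-0.02 -0.02  0.08] w 0.556 q7 0.09
```

Width 0.556 is about 47 mm, which matches the head, and the forces are low. I'll keep lifting.

```bash
python3 -m crank '[{"jaw":0,"x":0,"y":0,"z":-12,"ax":0,"ay":0,"az":0},{"jaw":0,"x":0,"y":0,"z":-12,"ax":0,"ay":0,"az":0},{"jaw":0,"x":0,"y":0,"z":-12,"ax":0,"ay":0,"az":0},{"jaw":0,"x":0,"y":0,"z":-12,"ax":0,"ay":0,"az":0},{"jaw":0,"x":0,"y":0,"z":-12,"ax":0,"ay":0,"az":0},{"jaw":0,"x":0,"y":0,"z":-12,"ax":0,"ay":0,"az":0},{"jaw":0,"x":0,"y":0,"z":-12,"ax":0,"ay":0,"az":0},{"jaw":0,"x":0,"y":0,"z":-12,"ax":0,"ay":0,"az":0},{"jaw":0,"x":0,"y":0,"z":-12,"ax":0,"ay":0,"az":0},{"jaw":0,"x":0,"y":0,"z":-12,"ax":0,"ay":0,"az":0},{"jaw":0,"x":0,"y":0,"z":-10,"ax":0,"ay":0,"az":0},{"jaw":0,"x":0,"y":0,"z":0,"ax":0,"ay":0,"az":0}]'
python3 - <<'E'
from h import *
rel([.521,.131,.28],-84)
q,e=cap('side')
cv2.imwrite('pics/c5.png',cv2.resize(q[110:290,200:400],(800,600)[:2] and (600,540),interpolation=cv2.INTER_CUBIC)[:,:,::-1])
# refine camera + saucer from first frames
p,d=cv2.imread('pics/top0.png')[:,:,::-1],None
hsv=cv2.cvtColor(np.ascontiguousarray(p),cv2.COLOR_RGB2HSV)
vv,uu=np.mgrid[0:480,0:640]
P=depthpt('top',np.c_[uu.ravel(),vv.ravel()],last('top')[1]).reshape(480,640,3)
m=np.zeros((480,640),bool);m[148:190,178:222]=1
m&=(P[...,2]>.228)&(P[...,2]<.246)
r=cv2.minAreaRect(np.float32(P[m][:,:2]*1000));print('camtop',m.sum(),r,P[m][:,2].mean())
m=np.zeros((480,640),bool);m[148:200,178:222]=1
m&=(P[...,2]>.17)&(P[...,2]<.228);print('below top (lens?)',P[m].round(3)[::6])
E
```

```text
t: 14.48
eef_pos: [0.5083, -0.089, 0.2811]
tool_rot: [0.0, 0.744, 0.668, 0.001]
contact_force: [-0.1, 0.2, -0.5]
gripper_width: 0.559
t 14.47 tcp [ 0.5083 -0.089   0.2811] yaw_y -6.2 tilt 0.09 F [-0.1  0.2 -0.5] Tz [-0.02  0.   -0.02] w 0.559 q7 0.02
tool shift mm [220.1 -11.2   1.1]
az deg 77.8
camtop 556 ((753.7747192382812, 142.04957580566406), (45.89569854736328, 63.893611907958984), 3.922398805618286) 0.2349670845121803
below top (lens?) [[0.775 0.114 0.227]
 [0.765 0.111 0.22 ]
 [0.761 0.111 0.219]
 [0.752 0.175 0.228]
 [0.75  0.111 0.218]
 [0.744 0.138 0.227]
 [0.745 0.116 0.223]
 [0.742 0.17  0.228]
 [0.742 0.13  0.225]
 [0.744 0.119 0.217]
 [0.742 0.17  0.221]
 [0.741 0.157 0.223]
 [0.742 0.125 0.219]
 [0.744 0.114 0.211]
 [0.741 0.162 0.217]
 [0.738 0.134 0.226]
 [0.743 0.126 0.206]
 [0.745 0.114 0.201]
 [0.736 0.155 0.224]
 [0.737 0.127 0.22 ]
 [0.743 0.118 0.2  ]
 [0.743 0.163 0.197]
 [0.734 0.13  0.225]
 [0.732 0.15  0.225]
 [0.732 0.138 0.224]
 [0.734 0.126 0.216]
 [0.731 0.145 0.221]
 [0.733 0.134 0.214]
 [0.732 0.152 0.21 ]
 [0.732 0.139 0.208]
 [0.732 0.149 0.203]]
```

View pics/c5.png

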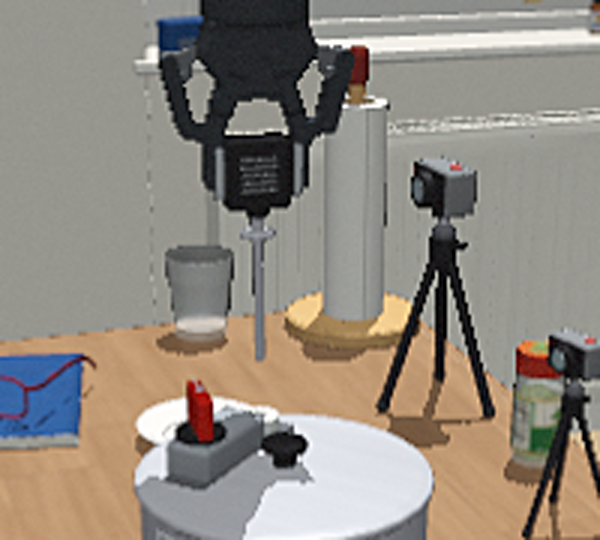

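The thermometer is out, stem straight, with its tip at crop (260,358). Next: carry it over the saucer, turn the dial to the lens, and lower.

```bash
python3 -m crank '[{"jaw":0,"x":10,"y":-1,"z":0,"ax":0,"ay":0,"az":0},{"jaw":0,"x":22,"y":-1,"z":0,"ax":0,"ay":0,"az":0},{"jaw":0,"x":22,"y":-1,"z":0,"ax":0,"ay":0,"az":0},{"jaw":0,"x":22,"y":-1,"z":0,"ax":0,"ay":0,"az":0},{"jaw":0,"x":22,"y":-1,"z":0,"ax":0,"ay":0,"az":0},{"jaw":0,"x":22,"y":-1,"z":0,"ax":0,"ay":0,"az":0},{"jaw":0,"x":22,"y":-1,"z":0,"ax":0,"ay":0,"az":0},{"jaw":0,"x":22,"y":-1,"z":0,"ax":0,"ay":0,"az":0},{"jaw":0,"x":22,"y":-1,"z":0,"ax":0,"ay":0,"az":0},{"jaw":0,"x":22,"y":-1,"z":0,"ax":0,"ay":0,"az":0},{"jaw":0,"x":12,"y":-1,"z":0,"ax":0,"ay":0,"az":0},{"jaw":0,"x":0,"y":0,"z":0,"ax":0,"ay":0,"az":0}]'
python3 -m crank '[{"jaw":0,"x":0,"y":0,"z":0,"ax":0,"ay":0,"az":8},{"jaw":0,"x":0,"y":0,"z":0,"ax":0,"ay":0,"az":8},{"jaw":0,"x":0,"y":0,"z":0,"ax":0,"ay":0,"az":8},{"jaw":0,"x":0,"y":0,"z":0,"ax":0,"ay":0,"az":8},{"jaw":0,"x":0,"y":0,"z":0,"ax":0,"ay":0,"az":8},{"jaw":0,"x":0,"y":0,"z":0,"ax":0,"ay":0,"az":8},{"jaw":0,"x":0,"y":0,"z":0,"ax":0,"ay":0,"az":8},{"jaw":0,"x":0,"y":0,"z":0,"ax":0,"ay":0,"az":8},{"jaw":0,"x":0,"y":0,"z":0,"ax":0,"ay":0,"az":8},{"jaw":0,"x":0,"y":0,"z":0,"ax":0,"ay":0,"az":8},{"jaw":0,"x":0,"y":0,"z":0,"ax":0,"ay":0,"az":0},{"jaw":0,"x":0,"y":0,"z":0,"ax":0,"ay":0,"az":0}]'
python3 -c "
from h import *
rel([.521,.131,.194],-86.5)"
```

```text
t: 16.02
eef_pos: [0.5203, 0.1319, 0.2799]
tool_rot: [-0.0, 0.744, 0.668, -0.0]
contact_force: [0.6, -0.4, -1.3]
gripper_width: 0.557
t: 17.52
eef_pos: [0.5207, 0.1304, 0.2803]
tool_rot: [0.0, 0.999, 0.034, -0.0]
contact_force: [0.6, 0.1, -1.4]
gripper_width: 0.559
t 17.52 tcp [0.5207 0.1304 0.2803] yaw_y -86.1 tilt 0.01 F [ 0.6  0.1 -1.4] Tz [ 0.03  0.01 -0.04] w 0.559 q7 -1.77
tool shift mm [ 0.4 -0.6 86.3]
az deg 0.4
```

```bash
python3 -m crank '[{"jaw":0,"x":0,"y":0,"z":10,"ax":0,"ay":0,"az":0},{"jaw":0,"x":0,"y":0,"z":15,"ax":0,"ay":0,"az":0},{"jaw":0,"x":0,"y":0,"z":15,"ax":0,"ay":0,"az":0},{"jaw":0,"x":0,"y":0,"z":15,"ax":0,"ay":0,"az":0},{"jaw":0,"x":0,"y":0,"z":15,"ax":0,"ay":0,"az":0},{"jaw":0,"x":0,"y":0,"z":10,"ax":0,"ay":0,"az":0},{"jaw":0,"x":0,"y":0,"z":6,"ax":0,"ay":0,"az":0},{"jaw":0,"x":0,"y":0,"z":0,"ax":0,"ay":0,"az":0},{"jaw":0,"x":0,"y":0,"z":0,"ax":0,"ay":0,"az":0}]'
python3 - <<'E'
from h import *
rel([.521,.131,.194],-86.5)
q,e=cap('side'); p,d=cap('top')
A=cv2.resize(q[120:280,220:380],(400,400),interpolation=cv2.INTER_CUBIC)
B=cv2.resize(p[140:340,150:350],(400,400),interpolation=cv2.INTER_CUBIC)
cv2.imwrite('pics/c6.png',np.hstack([A,B])[:,:,::-1])
vv,uu=np.mgrid[0:480,0:640];P=depthpt('side',np.c_[uu.ravel(),vv.ravel()],e).reshape(480,640,3)
near=(abs(P[...,0]-.521)<.04)&(abs(P[...,1]-.131)<.05)
for lo,hi in((.065,.09),(.09,.12),(.12,.15),(.19,.24)):
    m=near&(P[...,2]>lo)&(P[...,2]<hi); X=P[m]
    if len(X): print(lo,hi,len(X),np.median(X,0).round(4),'x',X[:,0].min().round(3),X[:,0].max().round(3),'zmin',X[:,2].min().round(3))
print('expected px: tip, dial, head top, saucer',proj('side',[[.521,.131,.073],[.5335,.132,.215],[.521,.131,.242],[.521,.131,.018]]).round(1))
E
```

```text
t: 18.65
eef_pos: [0.5211, 0.131, 0.1948]
tool_rot: [-0.0, 0.999, 0.033, 0.0]
contact_force: [0.3, 0.0, -1.2]
gripper_width: 0.56
t 18.65 tcp [0.5211 0.131  0.1948] yaw_y -86.2 tilt 0.06 F [ 0.3  0.  -1.2] Tz [0.06 0.05 0.02] w 0.56 q7 -1.72
tool shift mm [-0.1  0.   0.8]
az deg 0.3
0.065 0.09 18 [0.5176 0.1248 0.0837] x 0.514 0.522 zmin 0.073
0.09 0.12 32 [0.5187 0.1262 0.105 ] x 0.515 0.522 zmin 0.091
0.12 0.15 33 [0.5197 0.1263 0.1355] x 0.515 0.523 zmin 0.121
0.19 0.24 269 [0.5126 0.104  0.2171] x 0.505 0.533 zmin 0.19
expected px: tip, dial, head top, saucer [[265.5 231.5]
 [269.  179.6]
 [264.2 169.8]
 [265.9 250.4]]
```

View pics/c6.png

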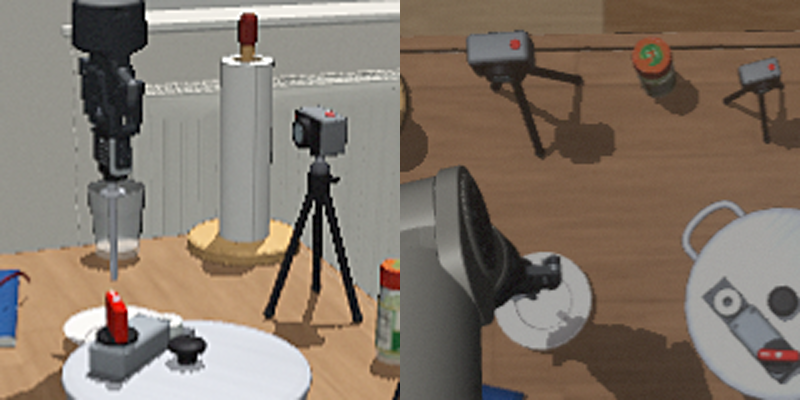

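The measured tip is at z = 0.073 m and the stem at about (0.519, 0.129), against the saucer's middle at (0.521, 0.131). The dial was turned from 83° to about 3°, which faces the lens. The saucer is where it was, and the red bar is still open at crop (778,354). Handing in.

```bash
python3 -c "
from station import ticket; print(ticket.hand_in())"
```

```text
the job is handed in; nothing more can be done
None
```

The job is handed in, with the gripper holding the thermometer upright over the saucer and the dial facing the larger camera. The robot's clock read about 18.7 s of the 48 s allowed. No verdict is reported.

- **Clamp:** I turned the knob about 92° anticlockwise until it hit its stop, and the last picture shows the bar still open.
- **Thermometer:** I gripped the head by its flat sides and drew it straight up with almost no resistance. I then carried it over the saucer and turned it about 80° towards the lens.
- **Position:** The last check put the tip at z = 0.073 m and the stem within about 3 mm of the saucer's middle. The dial should be at about 0.216 m, against 0.215 m for the lens. The stem is upright to within about 2°.
- **Facing:** I took the dial's direction (about 3°) from its start direction plus the measured turn, because neither camera could see its face at the end.
- **Surroundings:** The saucer is where it started, and contact forces stayed at or below about 1 N with the thermometer held. I did not measure the jar, mill and spice jar again at the end, but the arm never went near them.

No check failed. The only disagreement was about 2–3 mm of sideways offset while turning the knob, which put roughly 10 N on the wrist.

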